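# Shut the valve amplifier's bench supply down and bleed it

### The arm

A 6-joint arm with a two-finger parallel gripper is mounted at the origin on the work surface. World frame = base frame: x ahead of the robot, y to its left, z up, the work surface at z = 0. Lengths are in m, angles in degrees, forces in N, time in s.
With the tool pointing down it reaches from about 0.35 to 0.875 m from the base axis. Payload 4.2 kg.
Tool frame: the origin (TCP) lies on the centre line of the jaws, within the pads' length; the fingertips stand 22 mm ahead of it and the grasp point (between the pads) lies 3 mm ahead of it (r.tcp_to_tips is the distance from the TCP to the fingertips, in m); z points along the fingers, y is the line along which they close (so a half turn about z gives the same grasp; the last joint's range is limited). The gripper opens to 87 mm and grips with 3 to 60 N. Pads are 19 mm wide; open, the fingers measure 117 mm over their backs; the gripper's body (75 mm by 190 mm) begins 51 mm behind the grasp point.
Start: joints at [-52.964, 22.042, 0.453, 0, -68.411, -14.817], TCP at [0.236, -0.579, 0.213] pointing down, gripper open.
Joint ranges: [-179.83, 179.83], [-69.29, 118.12], [-61.27, 80.66], [-181.25, 117.63], [-171.15, -9.14], [-177.46, 177.46]. Speed limits (degrees/s): [159.86, 159.86, 180, 180, 180, 180].

### API

Orientations are given as a 3x3 rotation matrix whose columns are the frame's x, y, z axes.
In Python, from station import r gives the robot as it stands.
- The arm moves only by the tool apply_moves, never from a script. Its argument "plan" is a list of rows, each an object with "grip": the opening, from 0 (shut) to 1 (fully open); "offset": the shift along the tool's x, y, z in cm, a list of three; "spin": the turn about the tool's z in rad. A call has 1 to 5 rows; each row is the pose to reach, as a shift and turn from the pose commanded when the call began, along the tool's axes at that moment; what a row does not reach only later rows make up. A row lasts 1/10 s, in which the tool goes at most 50 mm and 8.59 degrees, less where a joint would pass 70% of its speed; a pose out of reach is approached as far as the arm can. A call with a gripper value outside its range is refused whole. The fingers move at their own pace and stop on an object; the grip force is fixed at half the most. Time passes only in rows, so rows that repeat a pose let the fingers close. It gives the time, the measured TCP pose, the force, the opening and the grip force at its end, in the units of the state.
- r.sense(): the state, without advancing time (a new reading comes with each control period).
- r.capture(name): name is "scene" or "top"; returns a dict with "img" (420x560x3 uint8, blue, green, red), "depth" (420x560 float32, m along the optical axis (not along the pixel's ray), 0 where there is no reading), "mtx" (3x3 intrinsics, pixels), "R" (3x3) and "t" (3): a world point X has camera coordinates R X + t. Camera axes: x right, y down, z forward; pixel columns grow to the right and rows downward; lengths in m; the calibration is good to about 2 mm. A picture is of the moment at which its call begins.
- r.finish_job(): hands the job in; it is judged then, once.
The state is a dict: "time_s": time; "joints": joint angles; "joint_velocities": joint speeds; "effort": joint torques, N m; "tcp_pos": TCP position; "ee_rot": TCP orientation; "wrist_force": force on the tool from outside, world axes, zero at the start; "moment": the same for the moment, N m; "gripper_width": opening from 0.0 (shut) to 1.0 (fully open); "gripper_force": force on a finger pad.
Only numpy, scipy, OpenCV 4.12 (cv2) and the standard library are available. Lean on these libraries where they do the work, as an engineer would, in place of code of your own. Each camera call takes 0.05 s, during which the arm holds its last target. There are 200 camera calls.

### The job

Shut down the amplifier's bench supply: push the round standby key fully in so that it stays in, then switch the mains rocker over by pressing its raised end fully down, and only then press the long discharge bar fully down. Keep holding the bar down: the program finishes while still pressing it. Only press with the fingertips and pick nothing up; leave the tube, the capacitor can, the coupler and the lamp socket standing as they are.

Things in the scene. Friction and masses are not known exactly. Their poses are not given: they have to be found in the camera images.
- standby_box: grey die-cast box, 90 mm (x) by 110 mm (y) by 45 mm high, screwed to the desk; origin at the centre of its underside on the desk, z up, x and y parallel to its sides; a short black cord gland sticks 12 mm out of its +x side. A round white key stands in the middle of its top, in a flat metal collar (42 mm across, top 48 mm above the desk). Nothing else is on the box.
- standby_key (a joint): travel of the round standby key, straight down, in m: 0 = out (its start, within 1 mm), 0.007 = fully in. It yields at about 3 N, has no spring and stays where it is left.
- standby_top (a point): centre of the flat top of the round standby key, 32 mm in diameter; 60 mm above the desk when out, 53 mm when fully in.
- mains_box: grey die-cast box, 90 mm (x) by 110 mm (y) by 45 mm high, screwed to the desk; origin at the centre of its underside on the desk, z up, x and y parallel to its sides; a short black cord gland sticks 12 mm out of its +x side. A broad white rocker lies in the middle of its top, between two low black cheeks (tops 52 mm above the desk).
- mains_rocker (a joint): angle of the mains rocker in rad: 0 = on (box -x half level, +x half raised; starts within 0.03), 0.30 = switched over (+x half level, -x half raised). The hinge line runs along the box's y axis through the middle, 53 mm above the desk. It has no spring, stays where it is left, and turns with about 0.06 N m (2 to 3 N at the raised end).
- rocker_raised (a point): point on the upper face of the rocker's raised half, on its middle line, 24 mm from the hinge. Each half of the rocker is a flat plate 34 mm long (box x) by 40 mm wide. At the start this point is about 23 mm to the box's +x side of the hinge and 64 mm above the desk, and the raised edge beyond it is 67 mm up; when switched over, this half is level with its top 57 mm above the desk.
- discharge_box: grey die-cast box, 90 mm (x) by 110 mm (y) by 45 mm high, screwed to the desk; origin at the centre of its underside on the desk, z up, x and y parallel to its sides; a short black cord gland sticks 12 mm out of its +x side. A long white bar key lies on it, with a pair of bronze binding posts (12 mm across, tops 59 mm above the desk) behind it at x = +31 mm, y = +-22 mm in the box frame.
- discharge_bar (a joint): travel of the discharge bar, straight down, in m: 0 = up, 0.007 = fully down. A spring returns it: about 2 N starts it and 6 N holds it fully down.
- bar_top (a point): centre of the flat top of the discharge bar, which is 24 mm (box x) by 64 mm (box y), at x = -8 mm in the box frame; 61 mm above the desk when up, 54 mm when fully down.
- tube: loose upright frosted glass rectifier tube with black base, 33 mm in diameter, 91 mm tall; origin at the centre of its underside, z up.
- capacitor: loose upright dark blue capacitor can, 35 mm in diameter, 56 mm tall; origin at the centre of its underside, z up.
- coupler: loose upright knurled aluminium shaft coupler, about 27 mm in diameter, 28 mm tall; origin at the centre of its underside, z up.
- socket: empty brass bayonet lamp socket, 29 mm in diameter, 52 mm tall, on a 40 by 36 mm steel foot clamped to the desk; origin at the centre of the foot's underside.
There are look-alikes about, which are no part of the job. What is shaped like the standby_box but green, red or turquoise is not meant.

How it is judged (in metres and radians):
On the way, in this order (a step that is already met when the one before it is completed fails the run):
1. the round standby key is pushed fully in (value of joint standby_key above 0.0055 m), for 0.1 s.
2. the mains rocker is switched over (value of joint mains_rocker above 0.25 rad), for 0.1 s.
3. the discharge bar is pressed fully down and held (value of joint discharge_bar above 0.0052 m and contact force between the fingers and discharge_box above 1 N), for 0.3 s.
At the end, for the whole second after the job is handed in: Standby key at least 5.5 of its 7 mm in, mains rocker at least 0.25 of its 0.30 rad over, and the discharge bar held at least 5.2 of its 7 mm down by the fingers (more than 1 N); tube, capacitor can and coupler upright within 12 mm of where they stood (all of step 3 and value of joint standby_key above 0.0055 m and value of joint mains_rocker above 0.25 rad and distance of each of tube, capacitor, coupler from where it was at the start of the episode below 0.012 m and angle between each of tube, capacitor, coupler's own z axis and vertical below 0.2 rad); the arm keeps its last pose, push and grip.
It fails at once if the discharge bar is pressed before the standby key is in and the mains rocker is over (value of joint discharge_bar above 0.003 m and (value of joint standby_key below 0.0045 m or value of joint mains_rocker below 0.2 rad)).
It fails at once if the frosted rectifier tube is lifted, pushed away or tipped (distance of tube from where it was at the start of the episode above 0.012 m or angle between tube's own z axis and vertical above 0.3 rad).
It fails at once if the capacitor can is lifted, pushed away or tipped (distance of capacitor from where it was at the start of the episode above 0.012 m or angle between capacitor's own z axis and vertical above 0.3 rad).
It fails at once if the shaft coupler is lifted, pushed away or tipped (distance of coupler from where it was at the start of the episode above 0.012 m or angle between coupler's own z axis and vertical above 0.3 rad).
It fails at once if the lamp socket is knocked or pushed hard (contact force between any of the arm, the fingers and socket above 10 N).
It also fails if it takes over 48 s, if anything falls off the work surface, if the arm or the gripper's body presses on something with over 40 N, if the wrist force passes 120 N, or if a joint passes its speed limit or range.

## Working session

There is one attempt and no reset: what is moved stays moved. The work goes in short steps, Python scripts to look and compute and a tool call to move; the robot and the scene stay as the last step left them, time stands still between calls to the robot, and variables do not carry over. Pictures are saved under pics/ and viewed, at most 10 in all, crops included, and the job is handed in when it is done.

Besides the shell and the picture viewer there is one more tool, called after "Request:" as name([rows], argument=value, ...), one row to a line, values as JSON. apply_moves: Moves the arm, as the interface text tells. Its arguments: {"type":"object","properties":{"plan":{"type":"array"}},"required":["plan"]}

```bash
mkdir -p pics
python3 - <<'E'
from station import r
import cv2,numpy as np
for n in("scene","top"):
    c=r.capture(n); cv2.imwrite(f"pics/{n}0.png",c["img"]); np.savez(f"{n}0.npz",**c)
s=r.sense(); print(s["tcp_pos"],s["ee_rot"],s["time_s"],s["gripper_width"],r.tcp_to_tips)
E
```

```text
[ 0.23616661 -0.57806828  0.21198517] [[-9.25807202e-01 -3.77995244e-01 -7.87185518e-04]
 [-3.77996057e-01  9.25805558e-01  1.74646009e-03]
 [ 6.86271212e-05  1.91443835e-03 -9.99998165e-01]] 0.1 1.0026034189705135 0.022
```

View pics/top0.png

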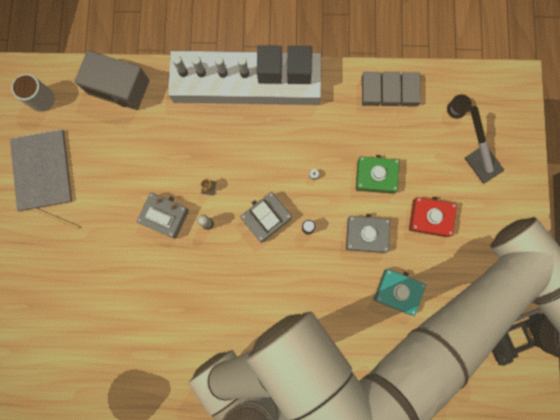

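View pics/scene0.png

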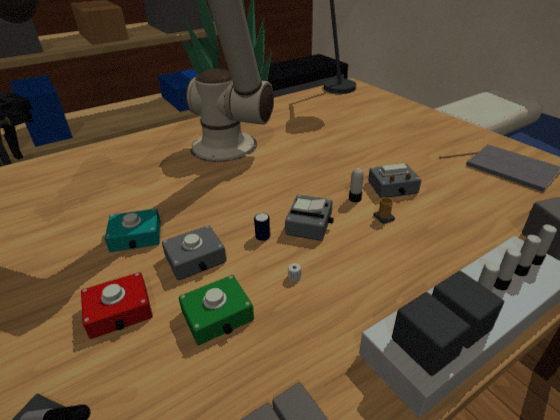

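In the top view there are four boxes with a round key: grey (369,234), green (378,174), red (434,216) and turquoise (401,292). Only the grey one matches standby_box. The rocker box is at (266,217) and the bar box at (162,215). The tube is at (206,222), the capacitor at (309,227), the coupler at (314,174) and the socket at (208,187). I'll confirm with an enlarged crop.

Run:
```python
import cv2,numpy as np
im=cv2.imread("pics/top0.png")[165:265,130:400]
im=cv2.resize(im,None,fx=2.96,fy=2.96,interpolation=cv2.INTER_CUBIC);cv2.imwrite("pics/crop.png",cv2.convertScaleAbs(im,alpha=1.5))
```

```text
(no output)
```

View pics/crop.png

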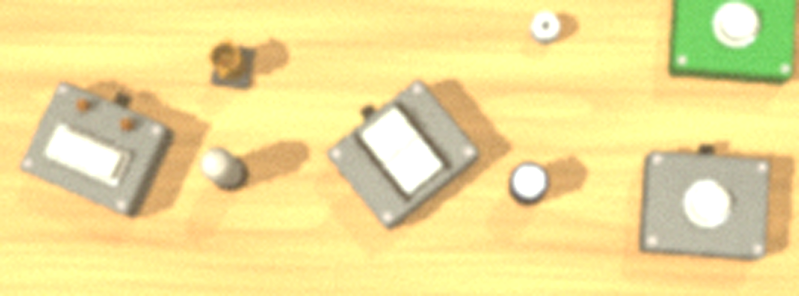

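The crop confirms it: grey box with round key at crop (707,203), rocker at (402,150) with its gland up-left at (369,112), bar at (86,154) with its gland at (122,98). Next I'll convert these to world positions.

```bash
cat > h.py <<'E'
import numpy as np
C=dict(np.load("top0.npz"))
def w(u,v,z,crop=True):
    if crop: u,v=(u+.5)/2.96-.5+130,(v+.5)/2.96-.5+165
    d=C["R"].T@np.linalg.solve(C["mtx"],[u,v,1]); o=-C["R"].T@C["t"]
    return (o+d*(z-o[2])/d[2])
E
python3 - <<'E'
from h import *
B={"standby":([(657,159),(763,167),(757,249),(652,240)],(707,149)),
"mains":([(336,154),(418,90),(468,152),(389,216)],(369,112)),
"disch":([(65,91),(157,130),(122,205),(29,162)],(122,98))}
for n,(c,g) in B.items():
    P=np.array([w(*p,.046)[:2] for p in c]);m=P.mean(0);G=w(*g,.02)[:2]
    if n=="mains": e=(P[0]+P[1])/2-(P[2]+P[3])/2
    else: e=(P[0]+P[1])/2-(P[2]+P[3])/2
    print(n,m,"yaw",np.degrees(np.arctan2(e[1],e[0])),"len",np.linalg.norm(e),np.linalg.norm(P[0]-P[1]),"gland",G-m)
print("key",w(707,203,.060),"rock",w(402,150,.06),"bar",w(86,154,.061))
for n,p,z in[("tube",(217,158),.091),("cap",(529,182),.056),("coup",(545,26),.028),("sock",(226,58),.052)]: print(n,w(*p,z))
# depth check
D=C["depth"]
def pt(u,v):
    z=D[v,u];return C["R"].T@(np.linalg.solve(C["mtx"],[u,v,1])*z-C["t"])
for p in[(369,234),(266,216),(159,217),(162,212),(275,222),(258,208)]:print(p,pt(*p))
E
```

```text
standby [ 0.45321989 -0.29088006] yaw -4.057683404669906 len 0.07360729389744086 0.0951907909319801 gland [ 0.05320885 -0.00419445]
mains [ 0.49387587 -0.01700085] yaw 40.807994680920736 len 0.07343976806277995 0.0942115258675197 gland [0.04115897 0.03375035]
disch [0.49395692 0.26352287] yaw -22.837328962814002 len 0.07306030038090061 0.092475022699753 gland [ 0.04992842 -0.01689312]
key [ 0.45221614 -0.28843747  0.06      ] rock [ 0.49441964 -0.01702723  0.06      ] bar [0.48524224 0.26540914 0.061     ]
tube [0.479871   0.14221242 0.091     ]
cap [ 0.46835364 -0.13083506  0.056     ]
coup [ 0.61749293 -0.14456417  0.028     ]
sock [0.57687505 0.1456075  0.052     ]
(369, 234) [ 0.45052025 -0.29006853  0.05762322]
(266, 216) [ 0.49309126 -0.01829296  0.05721156]
(159, 217) [0.48460951 0.26497295 0.05977623]
(162, 212) [0.4997561  0.26086577 0.04866889]
(275, 222) [ 0.47751882 -0.04251281  0.05740285]
(258, 208) [0.51306975 0.00303207 0.06387934]
```

Request:
apply_moves([
  {"grip": 0, "offset": [-3, 1.8, 0], "spin": 0},
  {"grip": 0, "offset": [-7, 4.2, 1], "spin": 0},
  {"grip": 0, "offset": [-11, 6.6, 2], "spin": 0},
  {"grip": 0, "offset": [-15, 9, 3], "spin": 0},
  {"grip": 0, "offset": [-18, 10.8, 4], "spin": 0},
])

```text
time_s: 0.6
tcp_pos: [0.363, -0.4083, 0.1723]
ee_rot: [[-0.925, -0.379, -0.0], [-0.379, 0.925, 0.001], [0.0, 0.001, -1.0]]
wrist_force: [0.2, 0.7, 0.5]
gripper_width: 0.632
gripper_force: 0.0
```

Request:
apply_moves([
  {"grip": 0, "offset": [-4, 2.4, 1], "spin": 0},
  {"grip": 0, "offset": [-8, 4.8, 2], "spin": 0},
  {"grip": 0, "offset": [-11, 6.6, 3], "spin": 0},
  {"grip": 0, "offset": [-12.9, 7.7, 4], "spin": 0},
  {"grip": 0, "offset": [-12.9, 7.7, 4], "spin": 0},
])

```text
time_s: 1.1
tcp_pos: [0.4528, -0.2881, 0.1312]
ee_rot: [[-0.924, -0.381, -0.003], [-0.381, 0.924, 0.001], [0.002, 0.003, -1.0]]
wrist_force: [-0.3, 0.6, -0.7]
gripper_width: 0.172
gripper_force: 0.0
```

```bash
cat > g.py <<'E'
import sys,numpy as np
from station import r
s=r.sense();R=np.array(s["ee_rot"]);t=np.array([float(a) for a in sys.argv[1:4]])
tip=s["tcp_pos"]+.022*R[:,2]
print("t",s["time_s"],"tip",tip.round(4),"F",np.round(s["wrist_force"],2),"w",s["gripper_width"],"off cm",((R.T@(t-tip))*100).round(2))
print(R.round(3).tolist())
E
python3 g.py .452 -.290 .0525
```

```text
t 1.1 tip [ 0.4528 -0.288   0.1092] F [-0.33  0.6  -0.75] w 0.17197997947237256 off cm [ 0.13 -0.17  5.67]
[[-0.924, -0.381, -0.003], [-0.381, 0.924, 0.001], [0.002, 0.003, -1.0]]
```

Request:
apply_moves([
  {"grip": 0, "offset": [0.1, -0.2, 1], "spin": 0},
  {"grip": 0, "offset": [0.1, -0.2, 2.5], "spin": 0},
  {"grip": 0, "offset": [0.1, -0.2, 3.8], "spin": 0},
  {"grip": 0, "offset": [0.1, -0.2, 4.4], "spin": 0},
  {"grip": 0, "offset": [0.1, -0.2, 4.6], "spin": 0},
])

```text
time_s: 1.6
tcp_pos: [0.4513, -0.2934, 0.0862]
ee_rot: [[-0.926, -0.377, -0.002], [-0.377, 0.926, 0.0], [0.001, 0.001, -1.0]]
wrist_force: [0.4, -0.2, -0.2]
gripper_width: 0.006
gripper_force: 0.0
```

Request:
apply_moves([
  {"grip": 0, "offset": [0, 0, 0.3], "spin": 0},
  {"grip": 0, "offset": [0, 0, 0.6], "spin": 0},
  {"grip": 0, "offset": [0, 0, 0.9], "spin": 0},
  {"grip": 0, "offset": [0, 0, 1.1], "spin": 0},
  {"grip": 0, "offset": [0, 0, 1.1], "spin": 0},
])

```text
time_s: 2.1
tcp_pos: [0.4522, -0.2926, 0.0757]
ee_rot: [[-0.926, -0.378, -0.0], [-0.378, 0.926, 0.0], [0.0, 0.0, -1.0]]
wrist_force: [0.0, 1.0, -0.4]
gripper_width: 0.005
gripper_force: 0.0
```

```bash
python3 g.py .452 -.290 .0525
```

```text
t 2.1 tip [ 0.4522 -0.2926  0.0537] F [ 0.02  1.01 -0.39] w 0.005401423090189294 off cm [-0.08  0.24  0.12]
[[-0.926, -0.378, -0.0], [-0.378, 0.926, 0.0], [0.0, 0.0, -1.0]]
```

Request:
apply_moves([
  {"grip": 0, "offset": [0, 0, 0.1], "spin": 0},
  {"grip": 0, "offset": [0, 0, 0.2], "spin": 0},
])

```text
time_s: 2.3
tcp_pos: [0.4524, -0.2927, 0.074]
ee_rot: [[-0.926, -0.378, 0.0], [-0.378, 0.926, -0.0], [-0.0, -0.0, -1.0]]
wrist_force: [0.0, 0.1, 0.8]
gripper_width: 0.003
gripper_force: 0.0
```

Request:
apply_moves([
  {"grip": 0, "offset": [0, 0, 0.1], "spin": 0},
  {"grip": 0, "offset": [0, 0, 0.1], "spin": 0},
])

```text
time_s: 2.5
tcp_pos: [0.4522, -0.2926, 0.0728]
ee_rot: [[-0.926, -0.378, -0.0], [-0.378, 0.926, 0.0], [0.0, 0.0, -1.0]]
wrist_force: [1.0, -0.8, 0.5]
gripper_width: 0.006
gripper_force: 0.0
```

Run:
```python
from station import r
import cv2
im=r.capture("scene")["img"][180:300,120:300];cv2.imwrite("pics/s1.png",cv2.resize(im,None,fx=4,fy=4,interpolation=cv2.INTER_CUBIC))
```

```text
(no output)
```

View pics/s1.png

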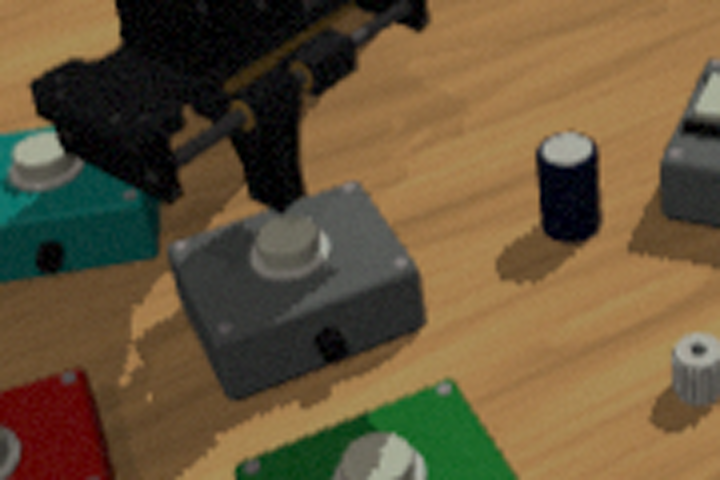

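The fingertips end at crop (285,210), just behind or above the key's rim, and the key (287,235) still looks out. I'll check the fingertip depth in the scene camera.

```bash
cat >> h.py <<'E'
def proj(c,X):
    q=c["mtx"]@(c["R"]@np.array(X)+c["t"]);return q[:2]/q[2]
def unp(c,u,v):
    z=c["depth"][v,u];return c["R"].T@(np.linalg.solve(c["mtx"],[u,v,1])*z-c["t"]) if z>0 else np.zeros(3)
E
python3 - <<'E'
from h import *
from station import r
c=r.capture("scene");s=r.sense()
print(s["tcp_pos"],s["wrist_force"])
tip=s["tcp_pos"]+.022*np.array(s["ee_rot"])[:,2]
print("tip px",proj(c,tip),"key px",proj(c,[.452,-.29,.06]))
for v in range(205,250,3):
    print(v,c["depth"][v,191].round(4),unp(c,191,v).round(4),c["img"][v,191])
c0=dict(np.load("scene0.npz"))
print([unp(c0,192,v).round(4) for v in (237,239,241,243)])
E
```

```text
[ 0.45229757 -0.29268585  0.07295052] [ 0.11070977 -0.01466469  0.48646937]
tip px [191.12138321 240.63952371] key px [191.60204704 236.77201145]
205 0.7396 [ 0.4924 -0.2909  0.1652] [13 11  9]
208 0.7412 [ 0.4938 -0.2924  0.1597] [10  8  7]
211 0.7868 [ 0.4596 -0.2832  0.1284] [ 8  5 10]
214 0.7901 [ 0.4598 -0.2844  0.1216] [5 3 4]
217 0.7924 [ 0.4607 -0.2859  0.1153] [3 0 8]
220 0.7955 [ 0.4611 -0.2871  0.1085] [12 16 14]
223 0.7971 [ 0.4627 -0.2888  0.1027] [0 0 0]
226 0.8021 [ 0.4616 -0.2896  0.0947] [ 7  9 15]
229 0.8019 [ 0.4646 -0.2917  0.0899] [7 7 4]
232 0.8032 [ 0.4664 -0.2934  0.0841] [37 41 42]
235 0.834 [ 0.4453 -0.2886  0.0596] [ 90 101 103]
238 0.8239 [ 0.4561 -0.2929  0.0609] [ 94 106 110]
241 0.8153 [ 0.4657 -0.2969  0.0614] [ 94 107 109]
244 0.8184 [ 0.4663 -0.2982  0.0544] [79 90 90]
247 0.8207 [ 0.4674 -0.2998  0.0479] [86 95 96]
[array([ 0.452 , -0.2893,  0.059 ]), array([ 0.4579, -0.2918,  0.0589]), array([ 0.4653, -0.2947,  0.0601]), array([ 0.47  , -0.2968,  0.059 ])]
```

Run:
```python
from h import *
from station import r
import cv2
c0=dict(np.load("scene0.npz"))
s=[.236,-.578,.212]
print("TCP0 px",proj(c0,s),"tips0",proj(c0,[.236,-.578,.190]))
c=r.capture("scene")
# lowest points of black gripper now: list world coords over region
H,W=c["depth"].shape
def cloud(c,u0,u1,v0,v1):
    P=np.array([[*unp(c,u,v),u,v,c["img"][v,u].max()] for v in range(v0,v1) for u in range(u0,u1)]);return P[(P[:,2]>.07)&(P[:,5]<60)]
P=cloud(c,125,230,180,236)
for z in np.arange(.075,.2,.01):
    q=P[(P[:,2]>=z)&(P[:,2]<z+.01)]
    if len(q):print(z.round(3),len(q),q[:,:2].min(0).round(3),q[:,:2].max(0).round(3),q[:,3].min(),q[:,3].max())
P=cloud(c0,0,40,80,175)
print("start")
for z in np.arange(.15,.32,.01):
    q=P[(P[:,2]>=z)&(P[:,2]<z+.01)]
    if len(q):print(z.round(3),len(q),q[:,:2].min(0).round(3),q[:,:2].max(0).round(3),q[:,3].min(),q[:,3].max())
```

```text
TCP0 px [ -5.69505708 171.58004537] tips0 [ -0.71211145 181.33565395]
0.075 13 [ 0.449 -0.303] [ 0.464 -0.282] 183.0 195.0
0.085 50 [ 0.446 -0.304] [ 0.466 -0.281] 182.0 195.0
0.095 50 [ 0.446 -0.304] [ 0.466 -0.281] 181.0 194.0
0.105 56 [ 0.448 -0.305] [ 0.468 -0.279] 180.0 194.0
0.115 60 [ 0.45  -0.307] [ 0.468 -0.277] 178.0 194.0
0.125 60 [ 0.45  -0.309] [ 0.469 -0.275] 177.0 194.0
0.135 4 [ 0.459 -0.307] [ 0.466 -0.303] 179.0 182.0
0.145 34 [ 0.417 -0.385] [ 0.519 -0.205] 136.0 224.0
0.155 286 [ 0.417 -0.386] [ 0.521 -0.2  ] 135.0 226.0
0.165 360 [ 0.442 -0.385] [ 0.52  -0.201] 134.0 225.0
0.175 351 [ 0.451 -0.392] [ 0.523 -0.238] 128.0 208.0
0.185 476 [ 0.448 -0.391] [ 0.523 -0.243] 128.0 206.0
0.195 636 [ 0.447 -0.391] [ 0.521 -0.259] 128.0 199.0
start
0.22 36 [ 0.212 -0.54 ] [ 0.231 -0.525] 12.0 23.0
0.23 41 [ 0.209 -0.54 ] [ 0.23  -0.525] 10.0 21.0
0.24 48 [ 0.212 -0.539] [ 0.232 -0.524] 9.0 19.0
0.25 49 [ 0.213 -0.54 ] [ 0.231 -0.522] 6.0 18.0
0.26 62 [ 0.212 -0.54 ] [ 0.231 -0.52 ] 4.0 17.0
0.27 65 [ 0.209 -0.538] [ 0.231 -0.518] 4.0 16.0
0.28 51 [ 0.209 -0.536] [ 0.231 -0.517] 2.0 14.0
0.29 77 [ 0.21  -0.535] [ 0.254 -0.483] 0.0 33.0
0.3 187 [ 0.215 -0.535] [ 0.256 -0.483] 0.0 31.0
0.31 247 [ 0.209 -0.533] [ 0.256 -0.478] 0.0 31.0
```

The fingertips really stand about 31 mm higher than the reported pose implies, both at the start and now, while xy agrees. So I'll work from the camera height, descending to contact and watching the force.

Request:
apply_moves([
  {"grip": 0, "offset": [0, 0.2, 0.5], "spin": 0},
  {"grip": 0, "offset": [0, 0.2, 1.0], "spin": 0},
  {"grip": 0, "offset": [0, 0.2, 1.5], "spin": 0},
  {"grip": 0, "offset": [0, 0.2, 1.8], "spin": 0},
  {"grip": 0, "offset": [0, 0.2, 1.8], "spin": 0},
])

```text
time_s: 3.15
tcp_pos: [0.4511, -0.2907, 0.0542]
ee_rot: [[-0.926, -0.378, -0.001], [-0.378, 0.926, 0.0], [0.001, 0.001, -1.0]]
wrist_force: [0.1, 0.9, 0.1]
gripper_width: 0.007
gripper_force: 0.0
```

Request:
apply_moves([
  {"grip": 0, "offset": [0, 0, 0.2], "spin": 0},
  {"grip": 0, "offset": [0, 0, 0.4], "spin": 0},
  {"grip": 0, "offset": [0, 0, 0.6], "spin": 0},
])

```text
time_s: 3.45
tcp_pos: [0.4517, -0.2909, 0.0491]
ee_rot: [[-0.926, -0.378, 0.0], [-0.378, 0.926, -0.0], [-0.0, -0.0, -1.0]]
wrist_force: [-0.5, 0.8, 2.5]
gripper_width: 0.009
gripper_force: 1.4
```

Request:
apply_moves([
  {"grip": 0, "offset": [0, 0, 0.1], "spin": 0},
  {"grip": 0, "offset": [0, 0, 0.2], "spin": 0},
  {"grip": 0, "offset": [0, 0, 0.3], "spin": 0},
])

```text
time_s: 3.75
tcp_pos: [0.4517, -0.2909, 0.0462]
ee_rot: [[-0.926, -0.378, 0.0], [-0.378, 0.926, -0.0], [-0.0, -0.0, -1.0]]
wrist_force: [-0.1, 0.2, 2.7]
gripper_width: 0.002
gripper_force: 1.4
```

Contact at about 2.7 N. I'll push on until the stop raises the force.

Request:
apply_moves([
  {"grip": 0, "offset": [0, 0, 0.1], "spin": 0},
  {"grip": 0, "offset": [0, 0, 0.2], "spin": 0},
  {"grip": 0, "offset": [0, 0, 0.2], "spin": 0},
])

```text
time_s: 4.05
tcp_pos: [0.4517, -0.2909, 0.0439]
ee_rot: [[-0.926, -0.378, 0.0], [-0.378, 0.926, -0.0], [-0.0, -0.0, -1.0]]
wrist_force: [-0.3, -0.3, 1.4]
gripper_width: 0.006
gripper_force: 1.0
```

Request:
apply_moves([
  {"grip": 0, "offset": [0, 0, 0.1], "spin": 0},
  {"grip": 0, "offset": [0, 0, 0.2], "spin": 0},
  {"grip": 0, "offset": [0, 0, 0.2], "spin": 0},
])

```text
time_s: 4.35
tcp_pos: [0.4517, -0.2909, 0.0437]
ee_rot: [[-0.925, -0.379, 0.0], [-0.379, 0.925, -0.001], [-0.0, -0.001, -1.0]]
wrist_force: [-3.3, 3.0, 13.0]
gripper_width: 0.005
gripper_force: 6.7
```

Hard stop at reported z 0.0437, so the key is fully in and the true tip height is TCP z + 9.3 mm. Next: lift and go to the rocker.

Request:
apply_moves([
  {"grip": 0, "offset": [0, 0, -2], "spin": 0},
  {"grip": 0, "offset": [0, 0, -5], "spin": 0},
  {"grip": 0, "offset": [-1, 1.5, -7.5], "spin": 0},
  {"grip": 0, "offset": [-3.4, 5, -7.5], "spin": 0},
  {"grip": 0, "offset": [-5.8, 8.5, -7.5], "spin": 0},
])

```text
time_s: 4.85
tcp_pos: [0.4734, -0.1895, 0.1174]
ee_rot: [[-0.927, -0.376, 0.002], [-0.376, 0.927, 0.0], [-0.002, -0.0, -1.0]]
wrist_force: [1.4, -0.2, -0.1]
gripper_width: 0.005
gripper_force: 0.0
```

Request:
apply_moves([
  {"grip": 0, "offset": [-2.4, 3.5, 0], "spin": 0},
  {"grip": 0, "offset": [-4.8, 7, 0], "spin": 0},
  {"grip": 0, "offset": [-7.2, 10.5, 0], "spin": 0},
  {"grip": 0, "offset": [-9.6, 14, 0], "spin": 0},
  {"grip": 0, "offset": [-11, 16.1, 0], "spin": 0},
])

```text
time_s: 5.35
tcp_pos: [0.5143, 0.0031, 0.1166]
ee_rot: [[-0.925, -0.38, 0.0], [-0.38, 0.925, 0.0], [-0.0, 0.0, -1.0]]
wrist_force: [0.5, 0.1, 0.1]
gripper_width: 0.003
gripper_force: 0.0
```

Request:
apply_moves([
  {"grip": 0, "offset": [0, 0, 0], "spin": 0},
])

```text
time_s: 5.45
tcp_pos: [0.5147, 0.0031, 0.1165]
ee_rot: [[-0.924, -0.382, 0.0], [-0.382, 0.924, 0.0], [-0.0, 0.0, -1.0]]
wrist_force: [0.7, 0.4, 0.1]
gripper_width: 0.006
gripper_force: 0.0
```

```bash
sed -i 's/\.022\*R/-.0093*R/' g.py; python3 g.py .514 0 .057;  python3 - <<'E'
from station import r
from h import *
import cv2
c=r.capture("top"); print(np.abs(c["depth"]-C["depth"])[200:232,250:285].max())
for n,sl in(("scene",(slice(170,290),slice(150,340))),):
    im=r.capture(n)["img"][sl];cv2.imwrite("pics/s2.png",cv2.resize(im,None,fx=4,fy=4,interpolation=cv2.INTER_CUBIC))
E
```

```text
t 5.45 tip [0.5147 0.0031 0.1258] F [0.66 0.36 0.12] w 0.005623318238203837 off cm [ 0.18 -0.26  6.88]
[[-0.924, -0.382, 0.0], [-0.382, 0.924, 0.0], [-0.0, 0.0, -1.0]]
1.2805462
```

View pics/s2.png

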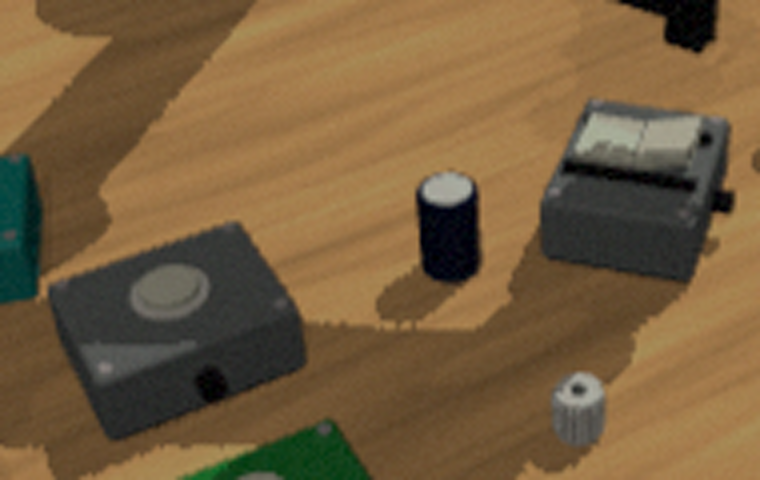

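The key (168,288) is clearly sunk in its collar, and the raised half of the rocker is the gland-side one (665,145). The fingers are above it, so I'll press down.

Request:
apply_moves([
  {"grip": 0, "offset": [0.2, -0.3, 2], "spin": 0},
  {"grip": 0, "offset": [0.2, -0.3, 4], "spin": 0},
  {"grip": 0, "offset": [0.2, -0.3, 5], "spin": 0},
  {"grip": 0, "offset": [0.2, -0.3, 5.5], "spin": 0},
  {"grip": 0, "offset": [0.2, -0.3, 5.7], "spin": 0},
])

```text
time_s: 6.05
tcp_pos: [0.5133, -0.0037, 0.0597]
ee_rot: [[-0.926, -0.377, -0.0], [-0.377, 0.926, -0.0], [0.001, -0.0, -1.0]]
wrist_force: [0.2, 0.3, 0.6]
gripper_width: 0.004
gripper_force: 0.0
```

Request:
apply_moves([
  {"grip": 0, "offset": [0, 0, 0.2], "spin": 0},
  {"grip": 0, "offset": [0, 0, 0.4], "spin": 0},
  {"grip": 0, "offset": [0, 0, 0.6], "spin": 0},
  {"grip": 0, "offset": [0, 0, 0.8], "spin": 0},
])

```text
time_s: 6.45
tcp_pos: [0.5149, -0.0025, 0.0528]
ee_rot: [[-0.926, -0.379, 0.004], [-0.379, 0.926, 0.001], [-0.004, -0.0, -1.0]]
wrist_force: [1.6, 2.2, 2.6]
gripper_width: 0.004
gripper_force: 1.2
```

Request:
apply_moves([
  {"grip": 0, "offset": [0, 0, 0.1], "spin": 0},
  {"grip": 0, "offset": [0, 0, 0.2], "spin": 0},
  {"grip": 0, "offset": [0, 0, 0.3], "spin": 0},
  {"grip": 0, "offset": [0, 0, 0.3], "spin": 0},
])

```text
time_s: 6.85
tcp_pos: [0.5133, -0.0031, 0.0488]
ee_rot: [[-0.926, -0.378, -0.0], [-0.378, 0.926, -0.0], [0.0, -0.0, -1.0]]
wrist_force: [2.1, 2.0, 1.5]
gripper_width: 0.002
gripper_force: 0.9
```

Request:
apply_moves([
  {"grip": 0, "offset": [0, 0, 0.1], "spin": 0},
  {"grip": 0, "offset": [0, 0, 0.2], "spin": 0},
  {"grip": 0, "offset": [0, 0, 0.2], "spin": 0},
])

```text
time_s: 7.15
tcp_pos: [0.5135, -0.0031, 0.0475]
ee_rot: [[-0.926, -0.378, 0.0], [-0.378, 0.926, -0.0], [-0.0, -0.0, -1.0]]
wrist_force: [-0.5, 1.5, 6.8]
gripper_width: 0.003
gripper_force: 3.2
```

Request:
apply_moves([
  {"grip": 0, "offset": [0, 0, 0.1], "spin": 0},
  {"grip": 0, "offset": [0, 0, 0.1], "spin": 0},
])

```text
time_s: 7.35
tcp_pos: [0.5136, -0.003, 0.0474]
ee_rot: [[-0.925, -0.379, 0.001], [-0.379, 0.925, -0.0], [-0.0, -0.0, -1.0]]
wrist_force: [-1.5, 2.2, 11.4]
gripper_width: 0.003
gripper_force: 6.0
```

Rocker stop reached (tip 57 mm, 11 N). Next: lift over the tube to the bar.

Request:
apply_moves([
  {"grip": 0, "offset": [0, 0, -3], "spin": 0},
  {"grip": 0, "offset": [0, 0, -6], "spin": 0},
  {"grip": 0, "offset": [0, 0, -8.3], "spin": 0},
  {"grip": 0, "offset": [-1, 3.5, -8.3], "spin": 0},
  {"grip": 0, "offset": [-2, 7, -8.3], "spin": 0},
])

```text
time_s: 7.85
tcp_pos: [0.5041, 0.0689, 0.1289]
ee_rot: [[-0.927, -0.375, -0.002], [-0.375, 0.927, -0.0], [0.002, 0.0, -1.0]]
wrist_force: [0.1, -0.2, 0.5]
gripper_width: 0.003
gripper_force: 0.0
```

Request:
apply_moves([
  {"grip": 0, "offset": [-1.1, 3.8, 0], "spin": 0},
  {"grip": 0, "offset": [-2.2, 7.6, 0], "spin": 0},
  {"grip": 0, "offset": [-3.3, 11.4, 0], "spin": 0},
  {"grip": 0, "offset": [-4.4, 15.2, 0], "spin": 0},
  {"grip": 0, "offset": [-5.6, 19, 0], "spin": 0},
])

```text
time_s: 8.35
tcp_pos: [0.4835, 0.2666, 0.1278]
ee_rot: [[-0.926, -0.378, -0.003], [-0.378, 0.926, -0.003], [0.004, -0.001, -1.0]]
wrist_force: [0.3, -0.4, -0.5]
gripper_width: 0.007
gripper_force: 0.0
```

Request:
apply_moves([
  {"grip": 0, "offset": [0, 0, 0], "spin": 0},
])

```text
time_s: 8.45
tcp_pos: [0.4843, 0.2693, 0.1278]
ee_rot: [[-0.924, -0.382, -0.002], [-0.382, 0.924, -0.001], [0.002, -0.001, -1.0]]
wrist_force: [-0.5, -0.6, 0.1]
gripper_width: 0.001
gripper_force: 0.0
```

```bash
python3 g.py .486 .266 .054;  python3 - <<'E'
from station import r
import cv2
im=r.capture("scene")["img"][130:250,260:450];cv2.imwrite("pics/s3.png",cv2.resize(im,None,fx=4,fy=4,interpolation=cv2.INTER_CUBIC))
E
```

```text
t 8.45 tip [0.4843 0.2693 0.1371] F [-0.52 -0.56  0.1 ] w 0.0007162682180728413 off cm [-0.05 -0.37  8.31]
[[-0.924, -0.382, -0.002], [-0.382, 0.924, -0.001], [0.002, -0.001, -1.0]]
```

View pics/s3.png

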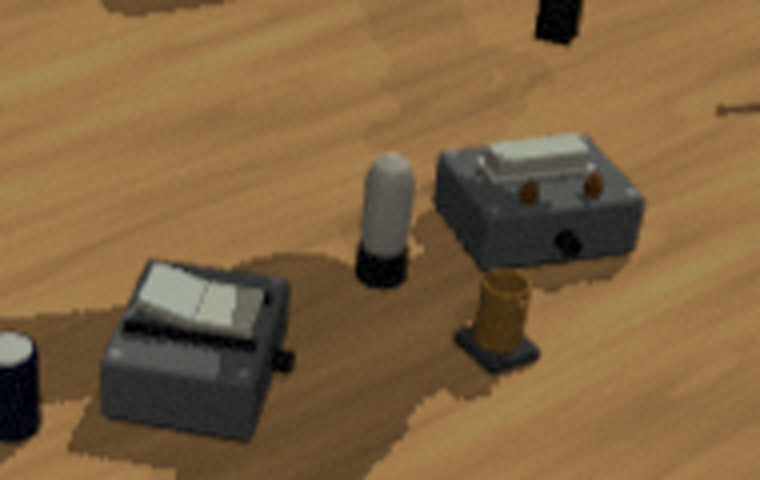

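The rocker is over, with its left half (170,285) now raised, and the tube and socket are untouched. Next I'll press the bar.

Request:
apply_moves([
  {"grip": 0, "offset": [0, -0.3, 2.5], "spin": 0},
  {"grip": 0, "offset": [0, -0.3, 5], "spin": 0},
  {"grip": 0, "offset": [0, -0.3, 6.5], "spin": 0},
  {"grip": 0, "offset": [0, -0.3, 7.2], "spin": 0},
  {"grip": 0, "offset": [0, -0.3, 7.4], "spin": 0},
])

```text
time_s: 9.0
tcp_pos: [0.4858, 0.2619, 0.0539]
ee_rot: [[-0.926, -0.377, -0.002], [-0.377, 0.926, -0.002], [0.003, -0.001, -1.0]]
wrist_force: [-0.9, -0.0, -0.3]
gripper_width: 0.004
gripper_force: 0.0
```

Request:
apply_moves([
  {"grip": 0, "offset": [0, 0, 0.2], "spin": 0},
  {"grip": 0, "offset": [0, 0, 0.4], "spin": 0},
  {"grip": 0, "offset": [0, 0, 0.6], "spin": 0},
  {"grip": 0, "offset": [0, 0, 0.8], "spin": 0},
  {"grip": 0, "offset": [0, 0, 0.8], "spin": 0},
])

```text
time_s: 9.5
tcp_pos: [0.4869, 0.2636, 0.0475]
ee_rot: [[-0.926, -0.378, 0.001], [-0.378, 0.926, 0.0], [-0.001, -0.0, -1.0]]
wrist_force: [-0.8, -1.2, 4.1]
gripper_width: 0.007
gripper_force: 2.1
```

Request:
apply_moves([
  {"grip": 0, "offset": [0, 0, 0.1], "spin": 0},
  {"grip": 0, "offset": [0, 0, 0.2], "spin": 0},
  {"grip": 0, "offset": [0, 0, 0.2], "spin": 0},
  {"grip": 0, "offset": [0, 0, 0.2], "spin": 0},
])

```text
time_s: 9.9
tcp_pos: [0.4869, 0.2637, 0.0454]
ee_rot: [[-0.926, -0.379, 0.001], [-0.379, 0.926, 0.0], [-0.001, -0.0, -1.0]]
wrist_force: [0.4, -2.0, 5.6]
gripper_width: 0.003
gripper_force: 2.7
```

Request:
apply_moves([
  {"grip": 0, "offset": [0, 0, 0.1], "spin": 0},
  {"grip": 0, "offset": [0, 0, 0.2], "spin": 0},
  {"grip": 0, "offset": [0, 0, 0.2], "spin": 0},
  {"grip": 0, "offset": [0, 0, 0.2], "spin": 0},
  {"grip": 0, "offset": [0, 0, 0.2], "spin": 0},
])

```text
time_s: 10.4
tcp_pos: [0.487, 0.2637, 0.0447]
ee_rot: [[-0.925, -0.379, 0.001], [-0.379, 0.925, 0.0], [-0.001, -0.0, -1.0]]
wrist_force: [-1.8, -3.5, 12.8]
gripper_width: 0.003
gripper_force: 6.4
```

Request:
apply_moves([
  {"grip": 0, "offset": [0, 0, 0.1], "spin": 0},
  {"grip": 0, "offset": [0, 0, 0.1], "spin": 0},
  {"grip": 0, "offset": [0, 0, 0.1], "spin": 0},
  {"grip": 0, "offset": [0, 0, 0.1], "spin": 0},
])

```text
time_s: 10.8
tcp_pos: [0.487, 0.2637, 0.0446]
ee_rot: [[-0.925, -0.379, 0.002], [-0.379, 0.925, 0.0], [-0.002, -0.0, -1.0]]
wrist_force: [-4.7, -2.8, 18.1]
gripper_width: 0.003
gripper_force: 9.0
```

Run:
```python
from station import r
import cv2
im=r.capture("scene")["img"][130:290,150:450];cv2.imwrite("pics/s4.png",cv2.resize(im,None,fx=2.6,fy=2.6,interpolation=cv2.INTER_CUBIC))
```

```text
(no output)
```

View pics/s4.png

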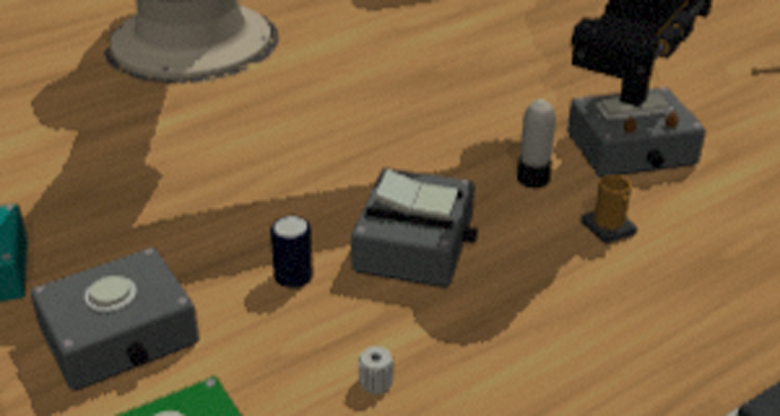

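The key is in (110,292), the rocker is over (415,195), and the bar is held on its stop at 18 N (635,103). All the loose objects are still standing, so I'll hand it in.

```bash
python3 -c "
from station import r
print(r.finish_job())"
```

```text
the job is handed in; nothing more can be done
None
```

I handed the job in at about 11 s with the standby key fully in, the mains rocker switched over and the discharge bar held on its stop at about 18 N; the tube, capacitor, coupler and socket looked undisturbed in the last picture, and no verdict was returned.

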